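Stack the settlement plates on their posts

TASK

Put the settlement-plate sampler together on its four-post stand: first lower the plate with the three spacer ribs over all four posts until it sits level on the post shoulders, then lower the plate with the bridge handle over the same posts until it rests level on the ribs. The plates fit only one way round (widely spaced holes on the widely spaced posts); lower them gently rather than letting them fall onto the posts, let go of them, and leave the other things on the bench where they are.

Things in the scene. Friction and masses are not known exactly. Their poses are not given: they have to be found in the camera images.
- stand: Grey base plate 150 (x) x 100 (y) x 10 mm fixed to the bench, with 4 upright posts: wide pair at (+42, +-32) mm, narrow pair at (-42, +-20) mm. Origin: centre of underside. Heights above it: collars (20 mm wide) end in a shoulder at 22 mm; then 12 mm thick posts, straight to 64 mm, tapering to a 6 mm tip at 72 mm. Yaw within 0.35 rad; +x (wide) end away from the robot.
- lower_plate: First (under) plate: grey, 140 (x) x 90 (y) x 8 mm, 0.25 kg, loose, flat on the bench. Origin: centre of underside. 15 mm through holes: wide pair (+42, +-32), narrow pair (-42, +-20) mm. 3 white ribs, tops at 30 mm: centre rib 56 mm long (x), 16 mm thick (y), to pinch; end ribs 12 mm thick at x = +-64 mm. Seated: underside 22 mm above the stand's. Starts within 0.5 rad of +x ahead.
- top_plate: Second (upper) plate: grey, 140 (x) x 90 (y) x 8 mm, 0.2 kg, loose, flat on the bench. Origin: centre of underside. 15 mm through holes as the first plate's: wide pair at +x. No end ribs. White bridge handle to pinch, along x at the centre: bar 64 x 16 (y) mm, from 20 to 36 mm height, on legs at x = +-26 mm. Seated: underside 52 mm above the stand's. Starts within 0.5 rad of +x ahead.
- stand_wide (a point): on the axis of the stand's wide-pair post at (+42, +32) mm, at shoulder height (22 mm above the stand's underside)
- stand_narrow (a point): on the axis of the stand's narrow-pair post at (-42, -20) mm, at shoulder height
- lower_plate_wide (a point): centre of the first plate's hole at (+42, +32) mm, at its underside
- lower_plate_narrow (a point): centre of the first plate's hole at (-42, -20) mm, at its underside
- top_plate_wide (a point): centre of the second plate's hole at (+42, +32) mm, at its underside
- top_plate_narrow (a point): centre of the second plate's hole at (-42, -20) mm, at its underside
- pvc_elbow: dark grey pipe elbow, 58 x 58 x 41 mm, loose bystander behind the work; origin at its underside
- pvc_tee: pale green pipe tee, 60 x 80 x 39 mm, loose bystander behind the work; origin at its underside
- petri: lidded petri dish, 91 mm across, 16 mm high, loose bystander at the right; origin at its underside
- air_stone: blue cylindrical air stone lying down, 25 x 58 x 25 mm, loose bystander behind the work at the right; origin at its underside

How it is judged:
By the outcome, as a careful person would: the job done as asked, in the order asked, and still so for the second after the job is handed in, with the robot touching nothing.
It also fails if it takes over 61 s, if anything falls off the work surface, if the arm or the gripper's body presses on something with over 40 N, if the wrist force passes 120 N, or if a joint passes its speed limit or range.

ROBOT

A 6-joint arm with a two-finger parallel gripper is mounted at the origin on a cart in front of the work surface, level with it; the furniture and walls round the work are solid. World frame = base frame: x ahead of the robot, y to its left, z up, the work surface at z = 0. Lengths are in mm, angles in rad, forces in N, time in s.
With the tool pointing down it reaches from about 275 to 875 mm from the base axis. Payload 12.5 kg.
Tool frame: the origin (TCP) lies between the finger pads; the fingertips stand 8 mm ahead of it and the grasp point (between the pads) lies 11 mm behind it (r.tip_extent is the distance from the TCP to the fingertips, in mm); x points along the fingers, z is the direction in which the jaws open and shut, and the axes are right-handed (so a half turn about x gives the same grasp; the last joint's range is limited). The gripper opens to 85 mm and grips with 20 to 120 N. Pads are 22 mm wide; open, the fingers measure 114 mm over their backs; the gripper's body (76 mm by 85 mm) begins 54 mm behind the grasp point. The pads swing forward as they close: fully open they stand 13 mm farther back than shut.
Start: joints at [-1.379, 0.351, 1.652, -0, 1.139, -0.085], TCP at [150.323, -529.044, 239.29] pointing down, gripper open.
Joint ranges: [-2.75, 2.75], [-0.79, 2.1], [0.01, 2.65], [-1.57, 4.71], [0.07, 3.14], [-2.87, 2.87]. Speed limits (rad/s): [2.22, 2.22, 2.79, 3.14, 3.14, 3.14].

INTERFACE

Orientations are given as a unit quaternion [w, x, y, z].
In Python, from bench import r, cams gives the robot as it stands.
- The arm moves only by the shell command python3 -m jog 'ROWS' [OPENING] [FORCE]. ROWS is JSON, a list of rows, each a list of 2 entries, a list of its own where there are three numbers: the shift along the tool's x, y, z in mm, then the turn, a rotation vector about the tool's x, y, z in degrees. A call has exactly 5 rows; each row is the pose to reach, as a shift and turn from the pose commanded when the call began, along the tool's axes at that moment; what a row does not reach only later rows make up. A row lasts 1/12 s, in which the tool goes at most 41.7 mm and 7.16 degrees, less where a joint would pass 70% of its speed; a pose out of reach is approached as far as the arm can. A call with a gripper value outside its range is refused whole. OPENING is the finger opening in mm, from 0 to 85.4, set as the call begins (- or left out, the last holds). The fingers move at their own pace and stop on an object; FORCE is the grip in N (left out, the last holds). Time passes only in rows, so rows that repeat a pose let the fingers close, or fill a call up. It gives the time, the measured TCP pose, the force and the opening at its end, in the units of the state.
- r.read_state(): the state, without advancing time (a new reading comes with each control period).
- cams.snapshot(name): name is "scene" or "top"; returns the picture (420x560x3 uint8, red, green, blue); there is no depth.
- cams.camera_params(name): a dict with "camera_matrix" (3x3 intrinsics, pixels), "k1" (the pictures are not rectified: a ray, as slopes to the right and down, at radius r is drawn at 1 + k1 r^2 times it, then the intrinsics apply), "R" (3x3) and "t" (3): a world point X has camera coordinates R X + t. Camera axes: x right, y down, z forward; pixel columns grow to the right and rows downward; lengths in mm; the calibration is good to about 2 mm. A picture is of the moment at which its call begins. camera_params takes no time and is no camera call.
- r.close_job(): hands the job in, once; it reports no verdict.
The state is a dict: "clock": time; "joint_positions": joint angles; "qd": joint speeds; "joint_torque": joint torques, N m; "tool_pos": TCP position; "eef_rot": TCP orientation; "force": force on the tool from outside, world axes, zero at the start; "wrist_torque": the same for the moment, N m; "finger_gap": finger opening in mm.
Only numpy, scipy, OpenCV 4.12 (cv2) and the standard library are available. Lean on these libraries where they do the work, as an engineer would, in place of code of your own. Each camera call takes 0.05 s, during which the arm holds its last target. There are 200 camera calls.

## Working session

There is one attempt and no reset: what is moved stays moved. The work goes in short steps, Python scripts to look and compute and a shell command to move; the robot and the scene stay as the last step left them, time stands still between calls to the robot, and variables do not carry over. Pictures are saved under pics/ and viewed, about 8 in all and at most 12, crops included, and the job is handed in when it is done.

```bash
mkdir -p pics; ls; python3 - <<'E'
from bench import r,cams
import cv2
for n in("scene","top"):
    p=cams.camera_params(n);print(n,p)
    cv2.imwrite(f"pics/{n}0.png",cams.snapshot(n)[:,:,::-1])
print(r.read_state())
E
```

```text
pics
scene {'camera_matrix': array([[420.3303079 ,   0.        , 276.06458954],
       [  0.        , 420.3303079 , 211.09100163],
       [  0.        ,   0.        ,   1.        ]]), 'k1': -0.11268033813439493, 'R': array([[ 0.93760585,  0.34669782, -0.02637978],
       [ 0.13775066, -0.44004836, -0.88734559],
       [-0.31924916,  0.82834658, -0.46034977]]), 't': array([-488.96611673,  -83.94547486, 1439.94844711])}
top {'camera_matrix': array([[398.25095124,   0.        , 273.34347168],
       [  0.        , 398.25095124, 214.58981937],
       [  0.        ,   0.        ,   1.        ]]), 'k1': 0.0159996395784383, 'R': array([[-0.00756801, -0.99954104, -0.02933333],
       [-0.99696395,  0.00981534, -0.07724341],
       [ 0.07749588,  0.02865969, -0.99658066]]), 't': array([-110.39556464,  576.51921427, 1269.78846843])}
{'clock': 0.1, 'joint_positions': array([-1.37859254e+00,  3.51169451e-01,  1.65236099e+00,  1.39663922e-05,
        1.13908753e+00, -8.46079274e-02]), 'qd': array([-0.00130191, -0.0007812 , -0.00188202, -0.00041669,  0.00054625,
       -0.00131682]), 'joint_torque': array([ 1.13468421e-03, -5.06832683e+01, -2.91876894e+01, -3.92101413e-05,
        2.60433437e-03, -1.51704791e-05]), 'tool_pos': array([ 150.27818713, -528.7734028 ,  238.81897684]), 'eef_rot': array([ 0.56393272,  0.4264835 ,  0.56446622, -0.42599248]), 'force': array([0.42098557, 0.36537985, 0.89305548]), 'wrist_torque': array([ 0.00496566, -0.03512972, -0.01614297]), 'finger_gap': 85.49480829832646}
```

View pics/top0.png

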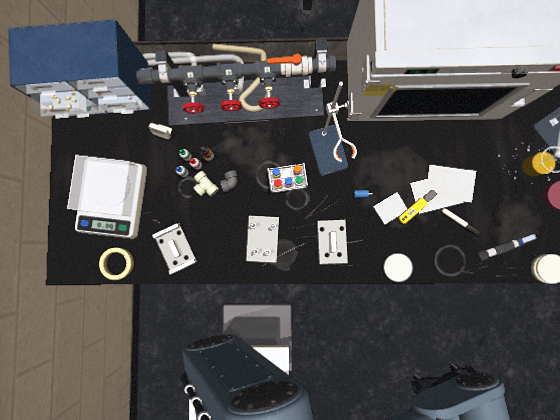

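View pics/scene0.png

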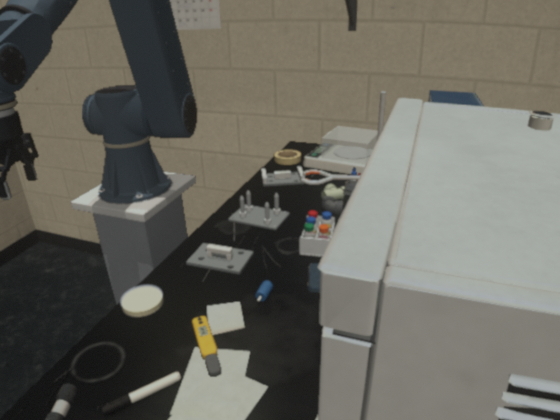

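```bash
cat > h.py <<'E'
import numpy as np,cv2
from bench import r,cams
def ray(n,uv):
    p=cams.camera_params(n);K=p["camera_matrix"]
    d=cv2.undistortPoints(np.float64(uv).reshape(-1,1,2),K,np.array([p["k1"],0,0,0,0])).reshape(-1,2)
    d=np.c_[d,np.ones(len(d))]@p["R"]
    return -p["R"].T@p["t"],d
def onz(n,uv,z):
    c,d=ray(n,uv);return c+d*((z-c[2])/d[:,2])[:,None]
def proj(n,X):
    p=cams.camera_params(n)
    return cv2.projectPoints(np.float64(X).reshape(-1,1,3),cv2.Rodrigues(p["R"])[0],p["t"],p["camera_matrix"],np.array([p["k1"],0,0,0.]))[0].reshape(-1,2)
E
python3 - <<'E'
from h import *
im=np.mean([cams.snapshot("top").astype(float) for _ in range(3)],0).astype(np.uint8)
np.save("top.npy",im);g=cv2.cvtColor(im,cv2.COLOR_RGB2GRAY)
print("cam",ray("top",[[0,0]])[0])
for n,(x0,y0,x1,y1) in dict(low=(145,215,205,280),stand=(238,205,288,270),top=(308,210,358,272)).items():
    c=g[y0:y1,x0:x1];m=(c>90).astype(np.uint8)
    cs,h=cv2.findContours(m,cv2.RETR_CCOMP,cv2.CHAIN_APPROX_NONE)
    k=max(range(len(cs)),key=lambda i:cv2.contourArea(cs[i]))
    (cx,cy),wh,a=cv2.minAreaRect(cs[k])
    print(n,"rect",cx+x0,cy+y0,wh,a,onz("top",[[cx+x0,cy+y0]],8).round(1))
    # dark blobs inside
    hull=np.zeros_like(m);cv2.drawContours(hull,cs,k,1,-1)
    hull=cv2.erode(hull,np.ones((5,5)))
    nn,l,st,ce=cv2.connectedComponentsWithStats(((c<95)&(hull>0)).astype(np.uint8))
    for i in range(1,nn):
        if st[i,4]>3: print("  blob",st[i,4],ce[i].round(2)+[x0,y0],onz("top",[ce[i]+[x0,y0]],8).round(1))
b=cv2.resize(im[205:285,140:360],None,fx=3.6,fy=3.6,interpolation=cv2.INTER_CUBIC)
s=cv2.resize(cams.snapshot("scene")[155:280,180:320],None,fx=3,fy=3,interpolation=cv2.INTER_CUBIC)
o=np.zeros((b.shape[0]+max(s.shape[0],0)-70,800,3),np.uint8)
o=np.zeros((b.shape[0]+s.shape[0],800,3),np.uint8);o[:b.shape[0],:b.shape[1]]=b;o[b.shape[0]:,:s.shape[1]]=s
o=o[:600] if o.shape[0]<=600 else cv2.resize(o,(int(800*600/o.shape[0]),600))
print(o.shape);cv2.imwrite("pics/crop1.png",o[:,:,::-1])
E
```

```text
cam [ 475.53002412 -152.39537778 1306.74067231]
low rect 174.0301284790039 248.11119079589844 (44.08964157104492, 30.037019729614258) 65.37643432617188 [[469.7 210.8   8. ]]
  blob 13 [178.38 232.38] [[521.  197.1   8. ]]
  blob 10 [161.  240.8] [[494.  254.1   8. ]]
  blob 14 [185.64 257.21] [[439.8 172.3   8. ]]
  blob 13 [174.62 262.38] [[423.3 208.3   8. ]]
stand rect 262.0233459472656 238.62646102905273 (31.06438636779785, 46.035179138183594) 3.5763344764709473 [[498.3 -77.5   8. ]]
top rect 332.02149772644043 241.45135879516602 (43.90263366699219, 28.63422203063965) 87.27368927001953 [[ 487.4 -304.6    8. ]]
  blob 14 [321.5  228.71] [[ 528.9 -271.3    8. ]]
  blob 15 [341.47 228.13] [[ 530.3 -335.9    8. ]]
  blob 14 [326.5  254.71] [[ 444.7 -286.     8. ]]
  blob 16 [338.88 254.31] [[ 445.8 -325.8    8. ]]
(600, 723, 3)
```

View pics/crop1.png

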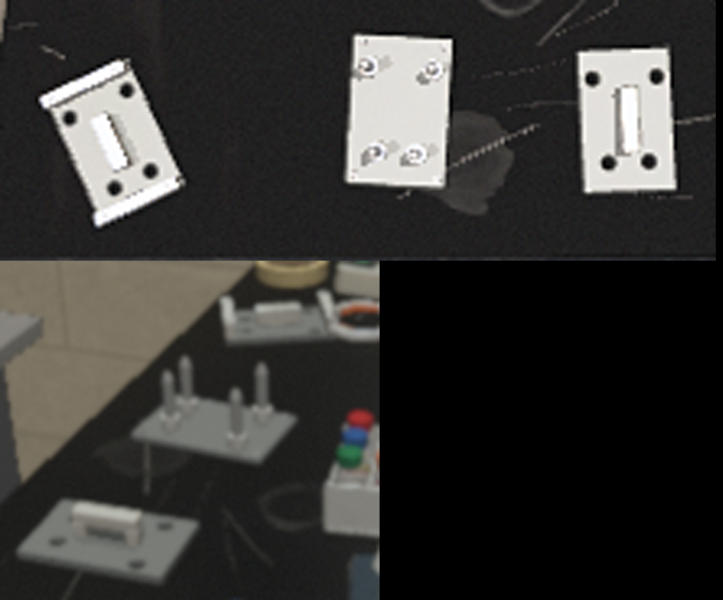

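```bash
python3 - <<'E'
from h import *
im=np.load("top.npy");g=cv2.cvtColor(im,cv2.COLOR_RGB2GRAY)
def rect(x0,y0,x1,y1,z,t=100):
    f=8;c=cv2.resize(g[y0:y1,x0:x1],None,fx=f,fy=f,interpolation=cv2.INTER_CUBIC)
    cs,_=cv2.findContours((c>t).astype(np.uint8),cv2.RETR_EXTERNAL,cv2.CHAIN_APPROX_NONE)
    k=max(cs,key=cv2.contourArea).reshape(-1,2)
    P=onz("top",(k+.5)/f-.5+[x0,y0],z)[:,:2]
    (cx,cy),wh,a=cv2.minAreaRect(P.astype(np.float32));return round(cx,1),round(cy,1),wh,a
print("stand",rect(238,205,288,270,10));print("top",rect(308,210,358,272,8))
s=np.mean([cams.snapshot("scene").astype(float) for _ in range(4)],0).astype(np.uint8);np.save("scene.npy",s)
# draw predicted posts tips and shoulders on enlarged stand crops
cx,cy=498.3,-77.5
out=[]
for n,I,(x0,y0,x1,y1) in (("top",im,(236,208,292,268)),("scene",s,(224,184,296,236))):
    f=7 if n=="top" else 5.5
    C=cv2.resize(I[y0:y1,x0:x1],None,fx=f,fy=f,interpolation=cv2.INTER_CUBIC)
    for a,col in((-.06,(255,0,0)),):
        R=np.array([[np.cos(a),-np.sin(a)],[np.sin(a),np.cos(a)]])
        for x,y in((42,32),(42,-32),(-42,20),(-42,-20)):
            X,Y=R@[x,y]+[cx,cy]
            q=(proj(n,[[X,Y,22],[X,Y,72]])-[x0,y0]+.5)*f
            cv2.line(C,tuple(map(int,q[0])),tuple(map(int,q[1])),col,1)
    out.append(C)
h=max(o.shape[0] for o in out);o=np.hstack([cv2.copyMakeBorder(o,0,h-o.shape[0],0,0,cv2.BORDER_CONSTANT) for o in out]);print(o.shape)
cv2.imwrite("pics/stand.png",o[:,:,::-1])
E
```

```text
stand (498.5, -78.1, (101.814697265625, 150.50880432128906), 86.25204467773438)
top (487.6, -304.8, (142.5840301513672, 93.07674407958984), 1.7225943803787231)
(420, 788, 3)
```

View pics/stand.png

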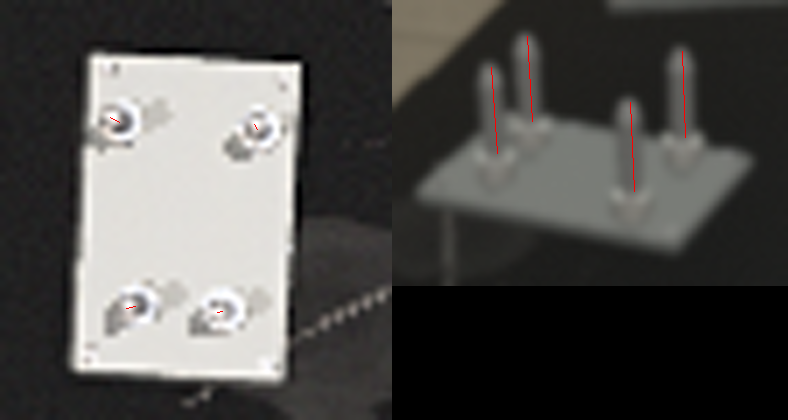

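```bash
cat >> h.py <<'E'
from scipy.spatial.transform import Rotation as Ro
def st():
    s=r.read_state();q=s["eef_rot"];return s,Ro.from_quat([q[1],q[2],q[3],q[0]])
def plan(xyz,yaw):
    """shift (tool axes, mm) and turn (deg) to TCP xyz, tool x down, jaws along y of an object at yaw"""
    s,R=st();best=None
    for k in(1,-1):
        x=np.array([0,0,-1.]);z=k*np.array([-np.sin(yaw),np.cos(yaw),0]);T=Ro.from_matrix(np.c_[x,np.cross(z,x),z])
        v=(R.inv()*T).as_rotvec(degrees=True)
        if best is None or np.linalg.norm(v)<np.linalg.norm(best): best=v
    print("t",round(s["clock"],2),"pos",s["tool_pos"].round(1),"F",s["force"].round(1),"gap",round(s["finger_gap"],1),"j6",s["joint_positions"][5].round(2))
    print("shift",R.inv().apply(np.array(xyz)-s["tool_pos"]).round(1),"turn",best.round(2))
    print("tool axes in world (cols):\n",R.as_matrix().round(3))
E
python3 -c "
from h import *
plan([469.5,208,120],.435)"
```

```text
t 0.5 pos [ 150.3 -529.   239.3] F [-0.4  0.1  0.8] gap 85.5 j6 -0.08
shift [ 119.3  508.4 -621.7] turn [-9.06 -0.   -0.  ]
tool axes in world (cols):
 [[-0.     0.962  0.273]
 [ 0.     0.273 -0.962]
 [-1.    -0.    -0.   ]]
```

```bash
M="python3 -m jog"
for i in 1 2 3 4; do python3 -m jog '[[[0,25,-31],[0,0,0]],[[0,51,-62],[0,0,0]],[[0,76,-93],[0,0,0]],[[0,102,-124],[0,0,0]],[[0,127,-155],[0,0,0]]]' 70; done
python3 -c "
from h import *
plan([469.5,208,120],.435)"
```

```text
clock: 0.92
tool_pos: [230.4, -343.5, 239.3]
eef_rot: [0.564, 0.426, 0.564, -0.426]
force: [1.6, -0.6, -0.4]
finger_gap: 69.8
clock: 1.33
tool_pos: [310.3, -159.7, 239.6]
eef_rot: [0.564, 0.426, 0.564, -0.426]
force: [0.9, -0.2, 0.7]
finger_gap: 69.9
clock: 1.75
tool_pos: [390.2, 24.6, 239.6]
eef_rot: [0.565, 0.426, 0.564, -0.426]
force: [1.3, -1.1, 0.6]
finger_gap: 70.1
clock: 2.17
tool_pos: [470.0, 208.5, 239.3]
eef_rot: [0.564, 0.426, 0.564, -0.426]
force: [0.3, -1.2, -0.1]
finger_gap: 70.2
t 2.17 pos [470.  208.5 239.3] F [ 0.3 -1.2 -0.1] gap 70.2 j6 1.62
shift [119.3  -0.6   0.3] turn [-9.04  0.   -0.02]
tool axes in world (cols):
 [[ 0.     0.962  0.274]
 [ 0.     0.274 -0.962]
 [-1.     0.     0.   ]]
```

```bash
python3 -m jog '[[[40,0,0],[-5,0,0]],[[80,0,0],[-9,0,0]],[[110,0,0],[-9,0,0]],[[140,0,0],[-9,0,0]],[[165,0,0],[-9,0,0]]]' 45 40
python3 -m jog '[[[15,0,0],[0,0,0]],[[30,0,0],[0,0,0]],[[45,0,0],[0,0,0]],[[53,0,0],[0,0,0]],[[55,0,0],[0,0,0]]]'
python3 -m jog '[[[0,0,0],[0,0,0]],[[0,0,0],[0,0,0]],[[0,0,0],[0,0,0]],[[0,0,0],[0,0,0]],[[0,0,0],[0,0,0]]]' 10 40
python3 -m jog '[[[0,0,0],[0,0,0]],[[0,0,0],[0,0,0]],[[0,0,0],[0,0,0]],[[0,0,0],[0,0,0]],[[0,0,0],[0,0,0]]]' 10 60
python3 -c "
from h import *
plan([469.5,208,19],.435)"
```

```text
clock: 2.58
tool_pos: [468.9, 206.1, 72.3]
eef_rot: [0.596, 0.38, 0.596, -0.381]
force: [0.4, -0.1, -0.1]
finger_gap: 45.0
clock: 3.0
tool_pos: [469.0, 206.0, 18.2]
eef_rot: [0.595, 0.38, 0.596, -0.381]
force: [-0.9, 0.0, -0.6]
finger_gap: 45.0
clock: 3.42
tool_pos: [470.1, 206.4, 20.3]
eef_rot: [0.596, 0.381, 0.596, -0.38]
force: [-0.8, 0.4, 7.0]
finger_gap: 15.0
clock: 3.83
tool_pos: [470.2, 206.4, 20.3]
eef_rot: [0.596, 0.381, 0.596, -0.38]
force: [-1.7, 0.5, 6.9]
finger_gap: 14.6
t 3.83 pos [470.2 206.4  20.3] F [-1.7  0.5  6.9] gap 14.6 j6 1.46
shift [ 1.3  0.1 -1.7] turn [-0.06  0.01 -0.1 ]
tool axes in world (cols):
 [[ 0.002  0.907  0.42 ]
 [ 0.001  0.42  -0.907]
 [-1.     0.002  0.   ]]
```

```bash
python3 -m jog '[[[-5,0,0],[0,0,0]],[[-20,0,0],[0,0,0]],[[-45,0,0],[0,0,0]],[[-75,0,0],[0,0,0]],[[-110,0,0],[0,0,0]]]'
python3 -m jog '[[[0,0,0],[0,0,0]],[[0,0,0],[0,0,0]],[[0,0,0],[0,0,0]],[[0,0,0],[0,0,0]],[[0,0,0],[0,0,0]]]'
python3 -c "
from h import *
plan([498.5,-78,130],-.065)"
```

```text
clock: 4.25
tool_pos: [468.5, 205.8, 129.8]
eef_rot: [0.595, 0.38, 0.596, -0.381]
force: [0.3, 0.1, -3.0]
finger_gap: 14.5
clock: 4.67
tool_pos: [468.9, 205.9, 128.0]
eef_rot: [0.595, 0.38, 0.596, -0.381]
force: [0.2, -0.4, -2.7]
finger_gap: 14.4
t 4.67 pos [468.9 205.9 128. ] F [ 0.2 -0.4 -2.7] gap 14.4 j6 1.46
shift [ -1.8 -92.5 270.1] turn [2.858e+01 2.000e-02 1.400e-01]
tool axes in world (cols):
 [[-0.002  0.907  0.42 ]
 [-0.001  0.42  -0.907]
 [-1.    -0.002 -0.   ]]
```

```bash
python3 -m jog '[[[0,-10,30],[0,0,0]],[[0,-20,60],[0,0,0]],[[0,-33,95],[0,0,0]],[[0,-43,125],[0,0,0]],[[0,-49,143],[0,0,0]]]'
python3 -m jog '[[[0,-8,25],[5,0,0]],[[0,-19,55],[11,0,0]],[[0,-30,88],[17,0,0]],[[0,-39,115],[23,0,0]],[[0,-43.5,127],[28.6,0,0]]]'
python3 -m jog '[[[0,0,0],[0,0,0]],[[0,0,0],[0,0,0]],[[0,0,0],[0,0,0]],[[0,0,0],[0,0,0]],[[0,0,0],[0,0,0]]]'
python3 - <<'E'
from h import *
plan([498.5,-78,128],-.065)
t=cams.snapshot("top");s=cams.snapshot("scene");np.save("t1.npy",t);np.save("s1.npy",s)
A=cv2.resize(t[200:275,225:300],None,fx=5,fy=5,interpolation=cv2.INTER_CUBIC)
B=cv2.resize(s[155:245,215:310],None,fx=4.4,fy=4.4,interpolation=cv2.INTER_CUBIC)
h=max(A.shape[0],B.shape[0]);o=np.hstack([cv2.copyMakeBorder(x,0,h-x.shape[0],0,0,cv2.BORDER_CONSTANT) for x in(A,B)])
cv2.imwrite("pics/over1.png",o[:,:,::-1]);print(o.shape)
E
```

```text
clock: 5.08
tool_pos: [484.8, 53.3, 128.4]
eef_rot: [0.595, 0.381, 0.596, -0.381]
force: [-0.6, 1.0, -2.9]
finger_gap: 14.6
clock: 5.5
tool_pos: [499.1, -80.6, 128.5]
eef_rot: [-0.481, -0.517, -0.482, 0.518]
force: [-1.2, 0.3, -2.9]
finger_gap: 14.3
clock: 5.92
tool_pos: [499.0, -76.8, 129.2]
eef_rot: [-0.484, -0.515, -0.484, 0.516]
force: [0.6, 0.9, -3.3]
finger_gap: 14.5
t 5.92 pos [499.  -76.8 129.2] F [ 0.6  0.9 -3.3] gap 14.5 j6 1.39
shift [ 1.2 -0.4  1.3] turn [ 0.12 -0.01  0.02]
tool axes in world (cols):
 [[-0.     0.998 -0.063]
 [ 0.    -0.063 -0.998]
 [-1.    -0.    -0.   ]]
(396, 793, 3)
```

View pics/over1.png

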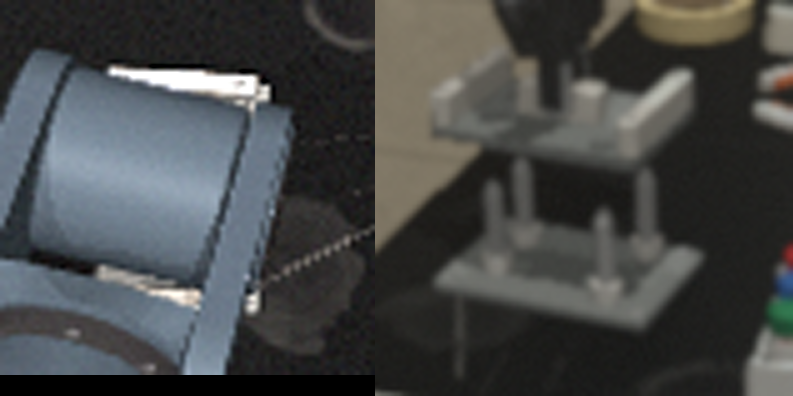

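```bash
cat >> h.py <<'E'
def overlay(I,n,box,f,shapes):
    x0,y0,x1,y1=box;C=cv2.resize(I[y0:y1,x0:x1],None,fx=f,fy=f,interpolation=cv2.INTER_CUBIC)
    for P,col in shapes:
        q=((proj(n,P)-[x0,y0]+.5)*f*16).astype(np.int32);cv2.polylines(C,[q],False,col,1,cv2.LINE_AA,4)
    return C
def W(L,c,yaw):
    L=np.float64(L);a=np.array([[np.cos(yaw),-np.sin(yaw)],[np.sin(yaw),np.cos(yaw)]]);return np.c_[L[:,:2]@a.T+c[:2],L[:,2]+c[2]]
def rectl(x0,x1,y0,y1,z): return [[x0,y0,z],[x1,y0,z],[x1,y1,z],[x0,y1,z],[x0,y0,z]]
def side(*C):
    h=max(c.shape[0] for c in C);return np.hstack([cv2.copyMakeBorder(x,0,h-x.shape[0],0,0,cv2.BORDER_CONSTANT) for x in C])
E
python3 - <<'E'
from h import *
t=np.load("t1.npy");s=np.load("s1.npy")
S=([498.5,-78,0],-.065);Pl=([499,-76.8,109],-.063)
posts=[([[x,y,22],[x,y,72]]) for x,y in((42,32),(42,-32),(-42,20),(-42,-20))]
sh=[(W(p,*S),(255,0,0)) for p in posts]+[(W(rectl(-75,75,-50,50,10),*S),(255,0,0)),
 (W(rectl(-70,70,-45,45,0),*Pl),(0,255,0)),(W(rectl(58,70,-45,45,30),*Pl),(255,255,0)),(W(rectl(-70,-58,-45,45,30),*Pl),(255,255,0))]
o=side(overlay(t,"top",(236,205,288,270),7,sh),overlay(s,"scene",(222,165,302,240),5.4,sh))
print(o.shape);cv2.imwrite("pics/ov1.png",o[:,:,::-1])
E
```

```text
(455, 796, 3)
```

View pics/ov1.png

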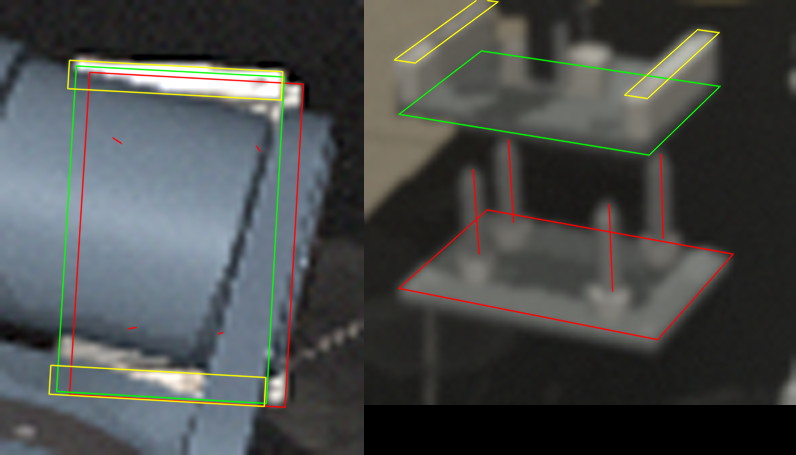

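```bash
python3 -m jog '[[[5,0,0.5],[0,0,0]],[[15,0,1],[0,0,0]],[[25,0,1.5],[0,0,0]],[[31,0,1.5],[0,0,0]],[[33,0,1.5],[0,0,0]]]'
python3 -m jog '[[[1,0,0],[0,0,0]],[[3,0,0],[0,0,0]],[[5,0,0],[0,0,0]],[[7,0,0],[0,0,0]],[[7,0,0],[0,0,0]]]'
python3 -m jog '[[[1,0,0],[0,0,0]],[[3,0,0],[0,0,0]],[[4,0,0],[0,0,0]],[[5,0,0],[0,0,0]],[[5,0,0],[0,0,0]]]'
python3 -c "
from h import *
plan([498.7,-78.3,80],-.065);print(r.read_state()['wrist_torque'])"
```

```text
clock: 6.43
tool_pos: [498.2, -79.0, 94.6]
eef_rot: [-0.483, -0.516, -0.484, 0.517]
force: [-0.4, 0.0, -2.6]
finger_gap: 14.4
clock: 6.85
tool_pos: [499.0, -79.1, 89.1]
eef_rot: [-0.483, -0.516, -0.483, 0.516]
force: [-0.4, -0.6, -2.3]
finger_gap: 14.4
clock: 7.27
tool_pos: [498.9, -78.8, 84.3]
eef_rot: [0.483, 0.516, 0.484, -0.516]
force: [-0.9, 3.9, 0.6]
finger_gap: 14.6
t 7.27 pos [498.9 -78.8  84.3] F [-0.9  3.9  0.6] gap 14.6 j6 1.39
shift [ 4.3 -0.2 -0.5] turn [-0.02 -0.03  0.02]
tool axes in world (cols):
 [[-0.     0.998 -0.065]
 [ 0.001 -0.065 -0.998]
 [-1.    -0.    -0.001]]
[0.93574063 0.08090498 0.09332662]
```

```bash
python3 -m jog '[[[0,0,-0.8],[0,0,0]],[[1,0,-0.8],[0,0,0]],[[3,0,-0.8],[0,0,0]],[[5,0,-0.8],[0,0,0]],[[6,0,-0.8],[0,0,0]]]'
python3 -m jog '[[[2,0,0],[0,0,0]],[[4,0,0],[0,0,0]],[[6,0,0],[0,0,0]],[[8,0,0],[0,0,0]],[[10,0,0],[0,0,0]]]'
python3 -c "
from h import *
plan([498.7,-78.3,42.3],-.065);print(r.read_state()['wrist_torque'])"
```

```text
clock: 7.68
tool_pos: [498.8, -78.3, 77.9]
eef_rot: [-0.483, -0.516, -0.484, 0.516]
force: [-2.1, 3.1, -0.7]
finger_gap: 14.3
clock: 8.1
tool_pos: [498.9, -78.3, 68.0]
eef_rot: [-0.483, -0.516, -0.484, 0.516]
force: [-3.4, 5.4, -0.5]
finger_gap: 14.8
t 8.1 pos [498.9 -78.3  68. ] F [-3.4  5.4 -0.5] gap 14.8 j6 1.39
shift [25.7 -0.2  0.1] turn [-0.01 -0.01  0.02]
tool axes in world (cols):
 [[-0.     0.998 -0.065]
 [ 0.    -0.065 -0.998]
 [-1.    -0.    -0.   ]]
[0.85919378 0.33447926 0.17925288]
```

Light contact; nudge a little further toward +y, −x and continue down.

```bash
python3 -m jog '[[[0,-0.4,-0.8],[0,0,0]],[[2,-0.4,-0.8],[0,0,0]],[[5,-0.4,-0.8],[0,0,0]],[[8,-0.4,-0.8],[0,0,0]],[[10,-0.4,-0.8],[0,0,0]]]'
python3 -m jog '[[[2,0,0],[0,0,0]],[[4,0,0],[0,0,0]],[[7,0,0],[0,0,0]],[[9,0,0],[0,0,0]],[[11,0,0],[0,0,0]]]'
python3 -m jog '[[[1,0,0],[0,0,0]],[[2,0,0],[0,0,0]],[[3,0,0],[0,0,0]],[[4,0,0],[0,0,0]],[[4,0,0],[0,0,0]]]'
python3 -c "
from h import *
plan([498.7,-78.3,42.3],-.065);print(r.read_state()['wrist_torque'])"
```

```text
clock: 8.52
tool_pos: [498.8, -77.7, 57.9]
eef_rot: [-0.483, -0.516, -0.483, 0.516]
force: [-0.1, 0.4, -2.7]
finger_gap: 14.1
clock: 8.93
tool_pos: [498.7, -77.6, 47.0]
eef_rot: [-0.483, -0.516, -0.483, 0.516]
force: [-0.7, 0.7, -3.1]
finger_gap: 14.7
clock: 9.35
tool_pos: [498.7, -77.5, 43.2]
eef_rot: [-0.483, -0.516, -0.483, 0.516]
force: [0.4, -0.4, -2.0]
finger_gap: 14.7
t 9.35 pos [498.7 -77.5  43.2] F [ 0.4 -0.4 -2. ] gap 14.7 j6 1.39
shift [0.9 0.1 0.8] turn [-0.01 -0.    0.01]
tool axes in world (cols):
 [[-0.     0.998 -0.065]
 [ 0.    -0.065 -0.998]
 [-1.    -0.    -0.   ]]
[0.05498244 0.03535066 0.07275774]
```

```bash
python3 -m jog '[[[0.5,0,0],[0,0,0]],[[1,0,0],[0,0,0]],[[1.5,0,0],[0,0,0]],[[1.5,0,0],[0,0,0]],[[1.5,0,0],[0,0,0]]]'
python3 -m jog '[[[0.5,0,0],[0,0,0]],[[1,0,0],[0,0,0]],[[1,0,0],[0,0,0]],[[1,0,0],[0,0,0]],[[1,0,0],[0,0,0]]]'
```

```text
clock: 9.77
tool_pos: [498.8, -77.6, 42.3]
eef_rot: [0.483, 0.516, 0.483, -0.516]
force: [-2.8, -0.5, 5.5]
finger_gap: 14.6
clock: 10.18
tool_pos: [498.8, -77.6, 42.2]
eef_rot: [0.484, 0.516, 0.483, -0.516]
force: [-8.2, 1.3, 21.6]
finger_gap: 14.3
```

```bash
python3 -m jog '[[[-1.5,0,0],[0,0,0]],[[-1.5,0,0],[0,0,0]],[[-1.5,0,0],[0,0,0]],[[-1.5,0,0],[0,0,0]],[[-1.5,0,0],[0,0,0]]]'
python3 -m jog '[[[0,0,0],[0,0,0]],[[0,0,0],[0,0,0]],[[0,0,0],[0,0,0]],[[0,0,0],[0,0,0]],[[0,0,0],[0,0,0]]]' 36
python3 -m jog '[[[-10,0,0],[0,0,0]],[[-30,0,0],[0,0,0]],[[-60,0,0],[0,0,0]],[[-95,0,0],[0,0,0]],[[-130,0,0],[0,0,0]]]'
python3 -c "
from h import *
plan([487.5,-304.8,120],.025)"
```

```text
clock: 10.6
tool_pos: [498.8, -77.6, 42.3]
eef_rot: [0.483, 0.516, 0.483, -0.516]
force: [-1.4, -0.1, 2.2]
finger_gap: 14.6
clock: 11.02
tool_pos: [498.7, -77.6, 42.3]
eef_rot: [-0.483, -0.516, -0.483, 0.516]
force: [-0.3, 0.1, 0.3]
finger_gap: 36.2
clock: 11.43
tool_pos: [498.3, -77.4, 174.3]
eef_rot: [-0.483, -0.516, -0.484, 0.516]
force: [-0.1, 0.2, 0.8]
finger_gap: 36.2
t 11.43 pos [498.3 -77.4 174.3] F [-0.1  0.2  0.8] gap 36.2 j6 1.39
shift [ 54.3   4.1 227.6] turn [-5.17 -0.01  0.03]
tool axes in world (cols):
 [[-0.     0.998 -0.065]
 [ 0.    -0.065 -0.998]
 [-1.    -0.    -0.   ]]
```

```bash
python3 -m jog '[[[0,0,25],[0,0,0]],[[0,1,55],[0,0,0]],[[0,2,85],[0,0,0]],[[0,3,110],[0,0,0]],[[0,4,135],[0,0,0]]]' 45
python3 -m jog '[[[10,0,30],[-3,0,0]],[[25,0,60],[-5.2,0,0]],[[40,0,80],[-5.2,0,0]],[[50,0,92],[-5.2,0,0]],[[50,0,92.5],[-5.2,0,0]]]'
python3 - <<'E'
from h import *
plan([487.5,-304.8,22.5],.025)
t=cams.snapshot("top");s=cams.snapshot("scene")
S=([498.5,-78,22],-.065)
sh=[(W(rectl(-70,70,-45,45,0),*S),(0,255,0)),(W(rectl(58,70,-45,45,30),*S),(255,255,0)),(W(rectl(-70,-58,-45,45,30),*S),(255,255,0))]
o=side(overlay(t,"top",(236,205,345,270),4,sh),overlay(s,"scene",(222,175,295,240),4.7,sh))
print(o.shape);cv2.imwrite("pics/seat1.png",o[:,:,::-1])
E
```

```text
clock: 11.85
tool_pos: [493.7, -213.9, 173.2]
eef_rot: [0.484, 0.516, 0.483, -0.516]
force: [0.3, 0.1, 0.6]
finger_gap: 44.7
clock: 12.27
tool_pos: [486.9, -306.0, 120.8]
eef_rot: [0.505, 0.494, 0.507, -0.494]
force: [-0.2, 1.5, -0.7]
finger_gap: 44.8
t 12.27 pos [ 486.9 -306.   120.8] F [-0.2  1.5 -0.7] gap 44.8 j6 0.91
shift [98.3  0.9 -1.1] turn [-0.1  -0.08  0.11]
tool axes in world (cols):
 [[-0.002  1.     0.023]
 [ 0.001  0.023 -1.   ]
 [-1.    -0.002 -0.001]]
(306, 779, 3)
```

View pics/seat1.png

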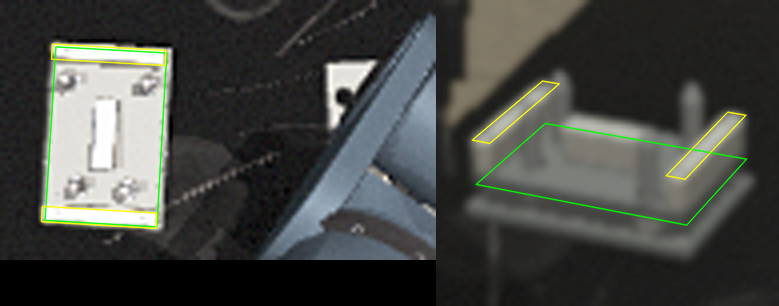

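```bash
python3 -m jog '[[[30,0.6,-1],[0,0,0]],[[60,0.6,-1],[0,0,0]],[[80,0.6,-1],[0,0,0]],[[92,0.6,-1],[0,0,0]],[[97,0.6,-1],[0,0,0]]]'
python3 -m jog '[[[0,0,0],[0,0,0]],[[0,0,0],[0,0,0]],[[0,0,0],[0,0,0]],[[0,0,0],[0,0,0]],[[0,0,0],[0,0,0]]]' 10 60
python3 -m jog '[[[0,0,0],[0,0,0]],[[0,0,0],[0,0,0]],[[0,0,0],[0,0,0]],[[0,0,0],[0,0,0]],[[0,0,0],[0,0,0]]]' 10 60
python3 -c "
from h import *
plan([487.5,-304.8,22.5],.025)"
```

```text
clock: 12.78
tool_pos: [488.5, -302.6, 24.6]
eef_rot: [0.506, 0.493, 0.507, -0.493]
force: [0.3, 0.1, -1.0]
finger_gap: 45.3
clock: 13.2
tool_pos: [489.3, -304.2, 26.9]
eef_rot: [0.507, 0.494, 0.505, -0.493]
force: [-0.5, 2.7, 6.7]
finger_gap: 14.4
clock: 13.62
tool_pos: [489.3, -304.2, 26.9]
eef_rot: [0.507, 0.494, 0.505, -0.493]
force: [0.1, 2.5, 6.9]
finger_gap: 15.1
t 13.62 pos [ 489.3 -304.2   26.9] F [0.1 2.5 6.9] gap 15.1 j6 0.91
shift [ 4.4 -1.8  0.6] turn [ 0.02  0.07 -0.12]
tool axes in world (cols):
 [[ 0.002  1.     0.025]
 [-0.001  0.025 -1.   ]
 [-1.     0.002  0.001]]
```

```bash
python3 -m jog '[[[-5,0,0],[0,0,0]],[[-20,0,0],[0,0,0]],[[-45,0,0],[0,0,0]],[[-75,0,0],[0,0,0]],[[-105,0,0],[0,0,0]]]'
python3 -m jog '[[[-15,0,-10],[0,0,0]],[[-20,0,-30],[0,0,0]],[[-20,0,-55],[0,0,0]],[[-20,0,-80],[0,0,0]],[[-20,0,-105],[0,0,0]]]'
python3 -c "
from h import *
plan([500.5,-77.5,140],-.065)"
```

```text
clock: 14.03
tool_pos: [488.0, -303.6, 131.8]
eef_rot: [0.506, 0.494, 0.507, -0.494]
force: [0.6, -0.1, -2.9]
finger_gap: 14.7
clock: 14.45
tool_pos: [485.5, -197.9, 151.0]
eef_rot: [0.506, 0.494, 0.506, -0.494]
force: [0.8, 0.3, -2.9]
finger_gap: 14.8
t 14.45 pos [ 485.5 -197.9  151. ] F [ 0.8  0.3 -2.9] gap 14.8 j6 1.07
shift [  11.   18. -120.] turn [ 5.15  0.02 -0.04]
tool axes in world (cols):
 [[ 0.001  1.     0.025]
 [-0.     0.025 -1.   ]
 [-1.     0.001  0.   ]]
```

```bash
python3 -m jog '[[[0,3,-25],[0,0,0]],[[0,8,-55],[2,0,0]],[[0,14,-90],[5,0,0]],[[0,18,-112],[5.2,0,0]],[[0,18,-120],[5.2,0,0]]]'
python3 -m jog '[[[0,0,0],[0,0,0]],[[0,0,0],[0,0,0]],[[0,0,0],[0,0,0]],[[0,0,0],[0,0,0]],[[0,0,0],[0,0,0]]]'
python3 - <<'E'
from h import *
plan([500.5,-77.5,105],-.065)
s,_=st();p=s["tool_pos"]
t=cams.snapshot("top");s=cams.snapshot("scene")
S=([498.5,-78,22],-.065);P=([p[0]-1.8,p[1],p[2]-26.9],-.065)
sh=[(W(rectl(-70,70,-45,45,0),*P),(0,255,0)),(W(rectl(58,70,-45,45,30),*S),(255,255,0)),(W(rectl(-70,-58,-45,45,30),*S),(255,255,0))]
o=side(overlay(t,"top",(232,205,292,270),6,sh),overlay(s,"scene",(222,150,302,240),5.2,sh))
print(o.shape);cv2.imwrite("pics/over2.png",o[:,:,::-1])
E
```

```text
clock: 14.87
tool_pos: [500.9, -75.8, 150.9]
eef_rot: [0.484, 0.516, 0.484, -0.515]
force: [0.6, -0.2, -2.4]
finger_gap: 14.4
clock: 15.28
tool_pos: [500.6, -79.4, 150.3]
eef_rot: [-0.483, -0.516, -0.483, 0.516]
force: [-0.7, 0.5, -1.9]
finger_gap: 14.7
t 15.28 pos [500.6 -79.4 150.3] F [-0.7  0.5 -1.9] gap 14.7 j6 1.39
shift [45.3 -0.3 -1.9] turn [-0.09  0.    0.  ]
tool axes in world (cols):
 [[-0.     0.998 -0.067]
 [-0.    -0.067 -0.998]
 [-1.    -0.     0.   ]]
(468, 776, 3)
```

View pics/over2.png

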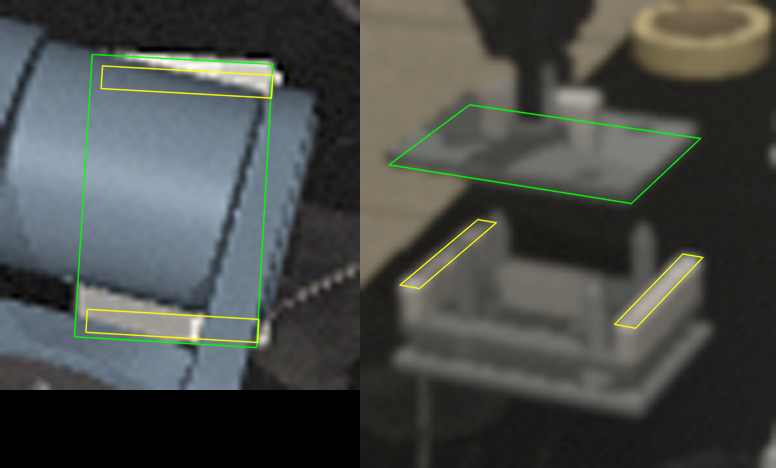

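```bash
python3 -m jog '[[[10,0,0],[0,0,0]],[[20,0,0],[0,0,0]],[[32,0,0],[0,0,0]],[[42,0,0],[0,0,0]],[[45,0,0],[0,0,0]]]'
python3 -m jog '[[[0,0,0],[0,0,0]],[[0,0,0],[0,0,0]],[[0,0,0],[0,0,0]],[[0,0,0],[0,0,0]],[[0,0,0],[0,0,0]]]'
python3 -c "
from h import *
plan([500.5,-77.5,105],-.065)"
```

```text
clock: 15.8
tool_pos: [499.6, -78.2, 103.0]
eef_rot: [-0.482, -0.515, -0.484, 0.517]
force: [-0.7, 1.2, -3.0]
finger_gap: 14.8
clock: 16.22
tool_pos: [500.9, -78.5, 105.7]
eef_rot: [0.484, 0.516, 0.483, -0.516]
force: [0.5, 0.4, -1.2]
finger_gap: 14.6
t 16.22 pos [500.9 -78.5 105.7] F [ 0.5  0.4 -1.2] gap 14.6 j6 1.39
shift [ 0.7 -0.5 -0.9] turn [-0.02  0.01 -0.05]
tool axes in world (cols):
 [[ 0.001  0.998 -0.065]
 [-0.    -0.065 -0.998]
 [-1.     0.001  0.   ]]
```

```bash
python3 -m jog '[[[1,-0.3,-0.8],[0,0,0]],[[2,-0.3,-0.8],[0,0,0]],[[4,-0.3,-0.8],[0,0,0]],[[6,-0.3,-0.8],[0,0,0]],[[7,-0.3,-0.8],[0,0,0]]]'
python3 -m jog '[[[1,0,0],[0,0,0]],[[3,0,0],[0,0,0]],[[5,0,0],[0,0,0]],[[6,0,0],[0,0,0]],[[6,0,0],[0,0,0]]]'
python3 -c "
from h import *
plan([500.5,-77.5,79],-.065);print(r.read_state()['wrist_torque'])"
```

```text
clock: 16.63
tool_pos: [500.3, -77.6, 97.9]
eef_rot: [-0.483, -0.516, -0.484, 0.516]
force: [-0.3, 0.7, -1.9]
finger_gap: 14.4
clock: 17.05
tool_pos: [500.4, -77.6, 92.0]
eef_rot: [-0.483, -0.516, -0.484, 0.516]
force: [-0.5, -0.1, -2.9]
finger_gap: 14.3
t 17.05 pos [500.4 -77.6  92. ] F [-0.5 -0.1 -2.9] gap 14.3 j6 1.39
shift [13.   0.1 -0.1] turn [-0.02 -0.    0.03]
tool axes in world (cols):
 [[-0.     0.998 -0.065]
 [ 0.    -0.065 -0.998]
 [-1.    -0.    -0.   ]]
[ 0.01309693 -0.02649195 -0.04627997]
```

```bash
python3 -m jog '[[[1,0,0],[0,0,0]],[[3,0,0],[0,0,0]],[[5,0,0],[0,0,0]],[[7,0,0],[0,0,0]],[[8,0,0],[0,0,0]]]'
python3 -m jog '[[[1,0,0],[0,0,0]],[[2,0,0],[0,0,0]],[[3,0,0],[0,0,0]],[[3,0,0],[0,0,0]],[[3,0,0],[0,0,0]]]'
python3 -c "
from h import *
plan([500.5,-77.5,79],-.065);print(r.read_state()['wrist_torque'])"
```

```text
clock: 17.47
tool_pos: [500.4, -77.6, 84.0]
eef_rot: [-0.483, -0.516, -0.483, 0.516]
force: [-0.2, 0.6, -2.4]
finger_gap: 14.4
clock: 17.88
tool_pos: [500.5, -77.6, 81.2]
eef_rot: [-0.483, -0.516, -0.483, 0.516]
force: [0.9, -0.2, -2.5]
finger_gap: 14.9
t 17.88 pos [500.5 -77.6  81.2] F [ 0.9 -0.2 -2.5] gap 14.9 j6 1.39
shift [ 2.2  0.  -0.1] turn [-0.02 -0.    0.01]
tool axes in world (cols):
 [[-0.     0.998 -0.065]
 [ 0.    -0.065 -0.998]
 [-1.    -0.    -0.   ]]
[-0.01618595  0.0381376   0.02763043]
```

```bash
python3 -m jog '[[[0.5,0,0],[0,0,0]],[[1,0,0],[0,0,0]],[[1.5,0,0],[0,0,0]],[[2,0,0],[0,0,0]],[[2,0,0],[0,0,0]]]'
python3 -m jog '[[[0.5,0,0],[0,0,0]],[[0.8,0,0],[0,0,0]],[[0.8,0,0],[0,0,0]],[[0.8,0,0],[0,0,0]],[[0.8,0,0],[0,0,0]]]'
```

```text
clock: 18.3
tool_pos: [500.4, -77.6, 79.2]
eef_rot: [-0.483, -0.516, -0.483, 0.516]
force: [-0.3, 1.2, -2.8]
finger_gap: 14.3
clock: 18.72
tool_pos: [500.5, -77.6, 78.9]
eef_rot: [0.483, 0.516, 0.483, -0.516]
force: [-2.6, 0.6, 5.1]
finger_gap: 14.5
```

```bash
python3 -m jog '[[[0.3,0,0],[0,0,0]],[[0.6,0,0],[0,0,0]],[[0.6,0,0],[0,0,0]],[[0,0,0],[0,0,0]],[[-0.5,0,0],[0,0,0]]]'
python3 -m jog '[[[0,0,0],[0,0,0]],[[0,0,0],[0,0,0]],[[0,0,0],[0,0,0]],[[0,0,0],[0,0,0]],[[0,0,0],[0,0,0]]]' 36
python3 -m jog '[[[-8,0,0],[0,0,0]],[[-25,0,0],[0,0,0]],[[-55,0,0],[0,0,0]],[[-90,0,0],[0,0,0]],[[-130,0,0],[0,0,0]]]'
python3 -m jog '[[[0,0,40],[0,0,0]],[[0,0,80],[0,0,0]],[[0,0,120],[0,0,0]],[[0,0,150],[0,0,0]],[[0,0,180],[0,0,0]]]'
python3 -m jog '[[[0,0,30],[0,0,0]],[[0,0,50],[0,0,0]],[[0,0,60],[0,0,0]],[[0,0,60],[0,0,0]],[[0,0,60],[0,0,0]]]'
python3 - <<'E'
from h import *
t=cams.snapshot("top");s=cams.snapshot("scene")
P=([498.5,-78,52],-.065)
sh=[(W(rectl(-70,70,-45,45,0),*P),(0,255,0))]
o=side(overlay(t,"top",(150,150,290,280),3,sh[:0]),overlay(s,"scene",(222,165,295,240),5,sh[:0]))
print(o.shape,r.read_state()["force"].round(1));cv2.imwrite("pics/fin.png",o[:,:,::-1])
E
```

```text
clock: 19.13
tool_pos: [500.5, -77.6, 79.1]
eef_rot: [0.483, 0.516, 0.483, -0.516]
force: [-1.1, 0.3, -2.2]
finger_gap: 14.9
clock: 19.55
tool_pos: [500.5, -77.6, 79.0]
eef_rot: [0.483, 0.516, 0.483, -0.516]
force: [0.7, 0.1, 1.0]
finger_gap: 36.1
clock: 19.97
tool_pos: [499.7, -77.4, 210.2]
eef_rot: [-0.483, -0.516, -0.484, 0.516]
force: [-0.7, -0.8, 0.0]
finger_gap: 36.0
clock: 20.38
tool_pos: [488.3, -259.1, 209.8]
eef_rot: [0.483, 0.516, 0.483, -0.516]
force: [0.0, 0.9, -0.1]
finger_gap: 36.4
clock: 20.8
tool_pos: [484.7, -316.5, 209.1]
eef_rot: [0.483, 0.516, 0.483, -0.516]
force: [0.5, -0.2, -0.1]
finger_gap: 36.0
(390, 785, 3) [ 0.3  0.7 -1. ]
```

View pics/fin.png

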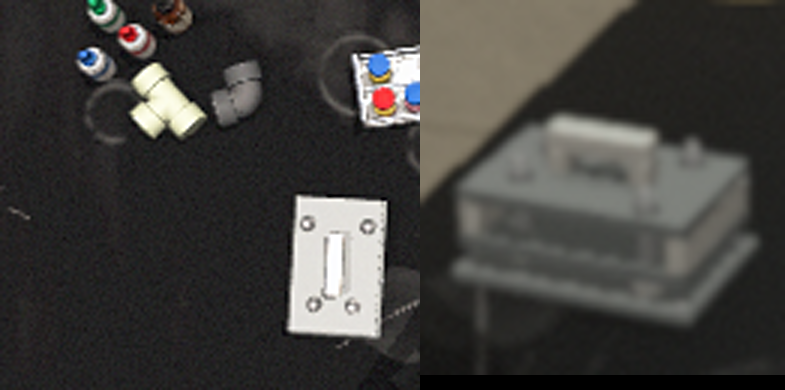

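The picture shows both plates stacked level on the stand, at about (335,265) in the top crop. All four post tips show through the holes, and the elbow and tee have not moved.

```bash
python3 -c "
from bench import r
print(r.close_job())"
```

```text
the job is handed in; nothing more can be done
None
```

The sampler is assembled on its stand and the job is handed in at about 21 s of the 61 s allowed. I fitted the ribbed plate first, then the bridge-handle plate, lowered each slowly, and let go of both.

- **Seating:** The plates made contact at the heights I expected: TCP 42.3 mm for the ribbed plate and 78.9 mm for the handle plate. That puts their undersides about 22 mm and 52 mm above the stand's underside.
- **Forces:** The highest reading was about 22 N, pressing the ribbed plate onto the shoulders. While it slid down it rubbed the posts with about 6 N sideways until I shifted it about 1.5 mm. The handle plate went on without noticeable contact.
- **Last pictures:** Both views show the stack level, with all four post tips through the holes and the gripper well clear. The elbow and tee look unmoved. I did not check the petri dish or air stone again at the end, but the gripper never went low near them.
- **Disagreement:** The camera and the gripper put the ribbed plate about 1.7 mm apart across the jaws, and the handle plate about 1.8 mm apart along its length. The second offset was allowed for when placing it.

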